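Hold a socket case's lid at 60 degrees for fitting its stay

TASK

The lid stay of the brown steel socket case is off, and I want to screw the new one on. First lay the yellow torch from on top of the lid in the empty tray (do not drop it in), then slide both red-tabbed catches fully outwards, raise the lid to 60 degrees from shut, and finish while still holding it there, because it falls shut by itself. Leave everything else on the bench where it is.

Things in the scene. Friction and masses are not known exactly. Their poses are not given: they have to be found in the camera images.
- case: Brown steel socket case, fixed to the bench, a flat box 200 mm deep (its x), 340 mm wide (its y) and 66 mm high with the lid shut (lid 3 mm wider all round). Origin: centre of its underside, on the bench. Its front, with handle and catches, faces its -x (towards the robot); its y points to the left seen from the robot; the hinge runs along y at the back.
- lid_hinge (a point): Centre of the lid's hinge line, at the case's back edge, 50 mm above the bench. Fixed. The axes are the case's; the line runs along y.
- lid_handle (a point): Handle on the lid's front edge: a round aluminium bar 12 mm thick, 100 mm long, parallel to the hinge, held by a 10 mm arm at each end; free above, below and behind, so it can be pinched from above. Origin: the bar's middle, 46 mm in front of the lid's front face, 249 mm in front of and 8 mm above the hinge line, 58 mm above the bench with the lid shut. Moves and turns with the lid.
- lid (a joint): Opening angle of the lid in rad: 0 shut, growing as the front edge rises (60 degrees is 1.047; stop at 1.85). Steel sheet lid of about 0.55 kg; it falls shut from any angle below about 90 degrees when let go. While a catch is shut its lip blocks the lid.
- catch_left_tab (a point): Top centre of the red thumb piece of the left catch (case's +y side), 72 mm above the bench. The thumb piece is upright, 10 mm wide (case's y), 22 mm deep (x), the top 42 mm of it free; it stands in front of the case, its middle 32 mm in front of the box's front wall and, shut, 115 mm left of the case's middle. It slides to the case's +y (outwards).
- catch_left (a joint): Travel of the left catch in m: 0 shut, 0.026 fully open (outwards, to the case's +y). About 2 N of friction; it stays where it is left. Clear of the lid from 0.016 on.
- catch_right_tab (a point): The same for the right catch (case's -y side): top centre of its red thumb piece, shut 115 mm right of the case's middle. It slides to the case's -y (outwards).
- catch_right (a joint): Travel of the right catch in m: 0 shut, 0.026 fully open (outwards, to the case's -y). Friction as the left one.
- torch_center (a point): Centre, half-way up, of the yellow torch lying on the lid, 20 mm above the face that it lies on. Square-bodied: 170 mm long along its x (black head at +x: 45 mm long, 46 mm wide, 44 mm high), yellow ribbed body 38 mm wide (y) and 40 mm high (z), 110 mm long, its middle 15 mm towards the tail from this point. 0.26 kg.
- torch: The same torch; origin at the centre of its underside.
- empty_tray_in (a point): Centre of the inner floor (4 mm above the bench) of the empty brown steel tray, fixed, open on top: outside 260 mm (its x) by 160 mm (its y) by 44 mm high, walls 4 mm. It stands to the left or right of the case; a like tray full of sockets stands on the other side.
- spare_torch: Orange torch of the same make, lying on the bench. Leave alone.
- new_stay: The new lid stay, a flat steel strip 150 x 14 x 5 mm on the bench. Leave alone.
- screwdriver: Screwdriver with a blue handle, 190 mm, lying on the bench. Leave alone.
- wrench: Steel wrench, 190 mm, lying on the bench behind the case. Leave alone.
- deep_socket: Long steel socket, 34 mm across, 78 mm high, standing on the bench. Leave alone.
- socket: Short steel socket, 30 mm across, 38 mm high, standing on the bench. Leave alone.
- red_box: Flat red plastic box 60 x 95 x 34 mm on the bench. Leave alone.
Things that resemble listed ones, but are neither listed nor needed, are in the scene too. What is shaped like the torch but purple is not meant.

How it is judged:
On the way, in this order (a step that is already met when the one before it is completed fails the run):
1. the yellow torch lies in the empty tray, released (x of torch_center in the frame of empty_tray_in between -0.1 and 0.1 m and y of torch_center in the frame of empty_tray_in between -0.07 and 0.07 m and height (world z) of torch_center below 0.038 m and linear speed of torch below 0.03 m/s and contact force between the fingers and torch below 0.1 N), for 0.2 s.
2. both catches are slid outwards (value of joint each of catch_left, catch_right above 0.018 m), for 0.1 s.
3. the lid is raised to 60 degrees (54 to 66) and held by the fingers (value of joint lid between 0.942 and 1.152 rad and contact force between the fingers and lid above 0.5 N), for 0.3 s.
At the end, for the whole second after the job is handed in: The fingers hold the lid still at 60 degrees from shut, give or take 6 degrees, and nothing else carries it; both catches are open (more than 18 mm of their 26 mm); the yellow torch lies at rest and released inside the empty tray, on its floor (all of step 1 and all of step 2 and all of step 3 and velocity of joint lid between -0.05 and 0.05 rad/s and contact force between lid and spare_torch below 0.1 N and contact force between lid and new_stay below 0.1 N and contact force between lid and screwdriver below 0.1 N and contact force between lid and wrench below 0.1 N and contact force between lid and deep_socket below 0.1 N and contact force between lid and socket below 0.1 N and contact force between lid and red_box below 0.1 N and contact force between lid and torch below 0.1 N); the arm keeps its last pose, push and grip.
It fails at once if a bystander on the bench is moved (over 25 mm) (distance of any of spare_torch, new_stay, screwdriver, wrench, deep_socket, socket, red_box from where it was at the start of the episode above 0.025 m).
It fails at once if the torch is dropped (falls free faster than 0.9 m/s) (linear speed of torch above 0.9 m/s and contact force between the fingers and torch below 0.05 N).
It also fails if it takes over 67 s, if anything falls off the work surface, if the arm or the gripper's body presses on something with over 40 N, if the wrist force passes 120 N, or if a joint passes its speed limit or range.

ROBOT

A 6-joint arm with a two-finger parallel gripper is mounted at the origin on the work surface. World frame = base frame: x ahead of the robot, y to its left, z up, the work surface at z = 0. Lengths are in m, angles in rad, forces in N, time in s.
With the tool pointing down it reaches from about 0.325 to 0.75 m from the base axis. Payload 7.6 kg.
Tool frame: the origin (TCP) lies between the finger pads; the fingertips stand 19 mm ahead of it and the grasp point (between the pads) is the TCP; z points along the fingers, y is the direction in which the jaws open and shut (so a half turn about z gives the same grasp; the last joint's range is limited). The gripper opens to 85 mm and grips with 20 to 120 N. Pads are 22 mm wide; open, the fingers measure 114 mm over their backs; the gripper's body (76 mm by 85 mm) begins 54 mm behind the grasp point. The pads swing forward as they close: fully open they stand 13 mm farther back than shut.
Start: joints at [-1.174, 0.052, 1.401, -0, 1.689, -0.07], TCP at [0.236, -0.469, 0.25] pointing down, gripper open.
Joint ranges: [-2.9, 2.9], [-0.91, 2.17], [0.12, 2.37], [-1.06, 4.2], [0.26, 2.73], [-2.93, 2.93]. Speed limits (rad/s): [2.57, 2.57, 3.01, 3.14, 3.14, 3.14].

INTERFACE

Orientations are given as a rotation vector (axis times angle).
In Python, from station import ctrl gives the robot as it stands. Calls block until the motion is done:
- ctrl.reach(position, orientation): joint-space move of the TCP to a pose.
- ctrl.move_l(position, rotation=None, vel=0.15, guard=None): straight line of the TCP; rotation=None keeps the orientation; vel is the mean speed in m/s. With guard (N) it stops when the force on the tool has changed by that much, and returns True; else False.
- ctrl.move_joints(angles): joint-space move.
- ctrl.grip(opening, squeeze=None): finger opening in m; squeeze is the grip in N (None keeps the last); returns when the fingers have stopped.
- ctrl.hold(seconds).
- ctrl.solve_ik(position, orientation): joint angles nearest the present ones, or None.
- ctrl.observe(): the state.
- ctrl.camera(name): name is "scene" or "side" or "wrist"; returns a dict with "color" (480x640x3 uint8, blue, green, red), "mtx" (3x3 intrinsics, pixels), "R" (3x3) and "t" (3): a world point X has camera coordinates R X + t; the wrist camera has in their place "tool_from_camera" (4x4, takes a point from camera to tool coordinates, whose origin is the TCP and whose axes are the flange's). Camera axes: x right, y down, z forward; pixel columns grow to the right and rows downward; lengths in m; the calibration is good to about 2 mm. A picture is of the moment at which its call begins: read the wrist's pose just before it. There is no depth.
A pose or a line that the arm cannot do raises ctrl.Unreachable and nothing moves.
- ctrl.job_done(): hands the job in, once; it reports no verdict.
Trained networks look in a picture, given as the dict that the camera call returned (one of the last four; its "shot" number tells which), for a name from the list of things; names that differ only in an ending like _2 or _b are one class to them, and where a whole thing is asked for, a point or a joint stands for the part that bears it (a point fixed in the world has none). Each returns a list of dicts, best first, with "score" (0 to 1); they miss things now and then, are a little off and sometimes report something else, mostly with a low value. They report only what shows in the picture. A call takes as long as a camera call. They do not tell look-alikes from the thing itself.
- ctrl.recognise(picture, thing): "centre" ([column, row] in pixels, amid what is visible of it).
- ctrl.silhouettes(picture, thing): "mask" (480x640 bool, what is visible of it) and "centre" ([column, row] in pixels, amid what is visible of it).
The state is a dict: "time": time; "q": joint angles; "joint_velocities": joint speeds; "joint_torque": joint torques, N m; "position": TCP position; "tcp_rot": TCP orientation; "wrist_force": force on the tool from outside, world axes, zero at the start; "moment": the same for the moment, N m; "grip_width": finger opening in m.
Only numpy, scipy, OpenCV 4.12 (cv2) and the standard library are available. Lean on these libraries where they do the work, as an engineer would, in place of code of your own. Each camera call takes 0.05 s, during which the arm holds its last target.

## Working session

There is one attempt and no reset: what is moved stays moved. The work goes in short steps, each a Python script; the robot and the scene stay as the last script left them, time stands still between calls to the robot, and variables do not carry over. Pictures are saved under pics/ and viewed, and the job is handed in when it is done.

```bash
ls; mkdir -p pics; python3 - <<'E'
from station import ctrl
import cv2
for n in ["scene","side","wrist"]:
    p=ctrl.camera(n); cv2.imwrite(f"pics/{n}0.png",p["color"])
    if n!="wrist": print(n,p["mtx"].tolist(),p["R"].tolist(),p["t"].tolist())
    else: print(p["tool_from_camera"])
print(ctrl.observe())
E
```

```text
pics
scene [[440.0470529394744, 0.0, 315.9969713285499], [0.0, 440.0470529394744, 235.32512675304224], [0.0, 0.0, 1.0]] [[-0.2751089100075259, 0.9613426798308705, 0.011633553630422892], [0.7449736312354696, 0.22080793693135906, -0.6294903841616295], [-0.6077247538140188, -0.16451172275469586, -0.7769211779054375]] [0.17470435718984412, -0.366734776009587, 1.3175706760758061]
side [[620.6936594591236, 0.0, 319.30185726919336], [0.0, 620.6936594591236, 237.52815432408133], [0.0, 0.0, 1.0]] [[-0.9572943879564618, -0.2889142689025633, 0.010770330150946106], [-0.1916580278653244, 0.6062712835669901, -0.7718175503814411], [0.21645936140956706, -0.7409208297426463, -0.6357528363378577]] [0.5602477539203439, 0.21109232367185551, 1.1435109903157146]
[[-4.74799578e-04 -9.61964160e-01 -2.73175273e-01  6.96026624e-02]
 [ 9.99999683e-01 -2.82008648e-04 -7.45005993e-04  1.13660286e-03]
 [ 6.39631275e-04 -2.73175540e-01  9.61963988e-01 -1.24004125e-01]
 [ 0.00000000e+00  0.00000000e+00  0.00000000e+00  1.00000000e+00]]
{'time': 0.15, 'q': array([-1.17428290e+00,  5.26846356e-02,  1.40147792e+00, -1.07333026e-07,
        1.68859772e+00, -7.03230675e-02]), 'joint_velocities': array([-0.00228665, -0.00144333, -0.00127491, -0.00140563,  0.00063443,
       -0.00045987]), 'joint_torque': array([ 5.35688032e-04, -3.81952679e+01, -3.60424125e+01, -2.30876576e-04,
        4.62592958e-03, -3.74770465e-06]), 'position': array([ 0.23621548, -0.46863314,  0.24967664]), 'tcp_rot': array([-3.05527627e+00, -7.26397744e-01,  2.97862739e-04]), 'wrist_force': array([-0.34193078,  0.27761814,  0.05838071]), 'moment': array([0.01834175, 0.03862339, 0.03376579]), 'grip_width': 0.08537324419130668}
```

View pics/scene0.png

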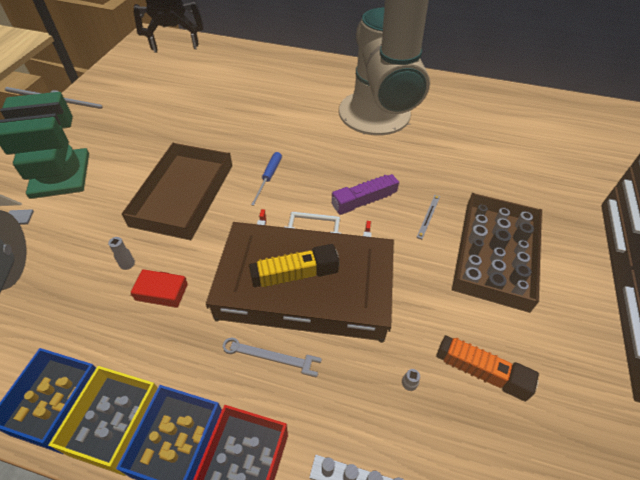

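View pics/side0.png

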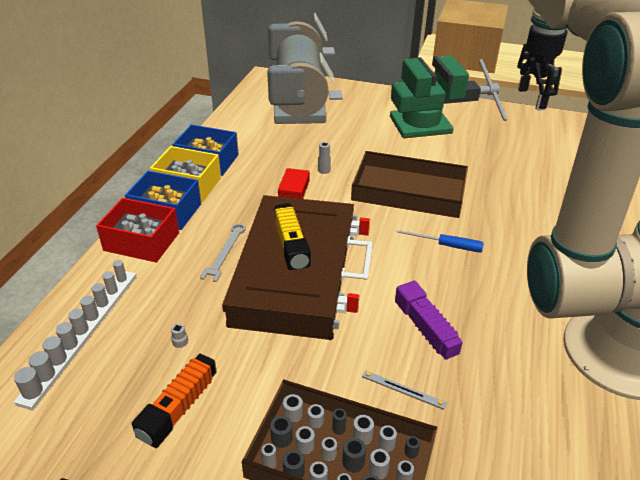

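The yellow torch lies on the lid at scene (295,265). The orange (490,365) and purple (365,193) ones are look-alikes. The empty tray is at scene (180,190), on the robot's right; the tray at (500,250) is full.

```bash
python3 - <<'E'
from station import ctrl
import cv2, numpy as np, pickle
out={}
for n in ["scene","side"]:
    p=ctrl.camera(n); out[n]=dict(p=p)
    for th in ["case","torch","empty_tray_in","lid_handle","catch_left_tab","catch_right_tab","lid"]:
        try: r=ctrl.silhouettes(p,th)
        except Exception as e: print(n,th,e); continue
        out[n][th]=r
        print(n,th,[(round(d["score"],2),np.round(d["centre"]).tolist(),int(d["mask"].sum()),cv2.boundingRect(d["mask"].astype(np.uint8))) for d in r])
    v=p["color"].copy()
    for th,c in [("case",(0,255,0)),("torch",(255,0,0)),("catch_left_tab",(255,255,0)),("catch_right_tab",(0,255,255)),("lid_handle",(255,0,255))]:
        for d in out[n].get(th,[]):
            cs,_=cv2.findContours(d["mask"].astype(np.uint8),cv2.RETR_EXTERNAL,cv2.CHAIN_APPROX_NONE); cv2.drawContours(v,cs,-1,c,1)
    cv2.imwrite(f"pics/{n}1.png",v)
pickle.dump(out,open("m.pkl","wb"))
print(ctrl.observe()["time"])
E
```

```text
scene case [(0.72, [487.0, 369.0], 2915, (436, 336, 102, 65)), (0.55, [310.0, 288.0], 16260, (205, 210, 189, 133))]
scene torch [(0.85, [295.0, 268.0], 2386, (249, 244, 90, 43)), (0.67, [363.0, 194.0], 1539, (331, 175, 68, 40))]
scene empty_tray_in [(0.61, [178.0, 191.0], 6662, (121, 143, 111, 97))]
scene lid_handle [(0.97, [312.0, 280.0], 13629, (205, 212, 188, 119))]
scene catch_left_tab [(0.68, [310.0, 280.0], 13340, (205, 212, 188, 118))]
scene catch_right_tab [(0.44, [262.0, 221.0], 111, (257, 209, 9, 16))]
scene lid [(0.75, [309.0, 280.0], 13809, (206, 211, 188, 119)), (0.22, [292.0, 263.0], 2469, (248, 244, 92, 44))]
side case []
side torch [(0.74, [426.0, 320.0], 2373, (395, 281, 67, 78)), (0.67, [291.0, 239.0], 1489, (275, 203, 36, 66))]
side empty_tray_in [(0.72, [412.0, 185.0], 5667, (351, 151, 117, 67))]
side lid_handle [(0.59, [294.0, 269.0], 11258, (223, 195, 149, 129)), (0.26, [358.0, 225.0], 254, (351, 218, 19, 18))]
side catch_left_tab [(0.83, [350.0, 306.0], 348, (338, 293, 21, 20))]
side catch_right_tab [(0.76, [358.0, 228.0], 278, (350, 218, 20, 18)), (0.44, [296.0, 269.0], 11247, (223, 195, 149, 129)), (0.25, [222.0, 255.0], 644, (201, 223, 44, 59))]
side lid [(0.74, [300.0, 268.0], 11362, (223, 195, 150, 129))]
0.95
```

```bash
python3 - <<'E'
import cv2
a=cv2.imread("pics/scene1.png")[195:345,110:410]; b=cv2.imread("pics/side1.png")[145:345,215:480]
cv2.imwrite("pics/c_scene.png",cv2.resize(a,None,fx=2.6,fy=2.6,interpolation=cv2.INTER_CUBIC))
cv2.imwrite("pics/c_side.png",cv2.resize(b,None,fx=2.9,fy=2.9,interpolation=cv2.INTER_CUBIC))
E
```

```text
(no output)
```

View pics/c_scene.png

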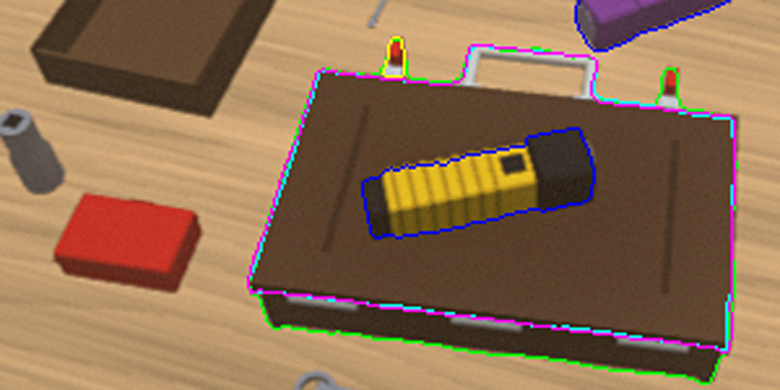

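View pics/c_side.png

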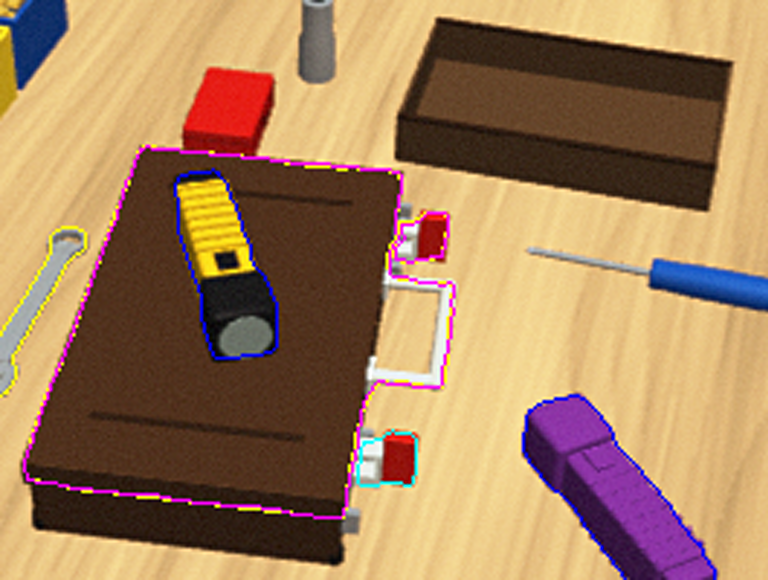

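```bash
cat > fit.py <<'E'
import numpy as np, cv2, pickle
from scipy.optimize import minimize
S=4
def proj(p,X):
    c=X@p["R"].T+p["t"]; u=c@p["mtx"].T; return u[:,:2]/u[:,2:]
def box(x0,x1,y0,y1,z0,z1):
    return np.array([[x,y,z] for x in(x0,x1) for y in(y0,y1) for z in(z0,z1)])
def render(p,boxes,pose,off=(0,0)):
    m=np.zeros((480*S,640*S),np.uint8); c,s=np.cos(pose[2]),np.sin(pose[2])
    for b in boxes:
        X=b.copy(); X[:,:2]=b[:,:2]@np.array([[c,s],[-s,c]])+pose[:2]
        u=(proj(p,X)+0.5)*S-0.5
        cv2.fillConvexPoly(m,cv2.convexHull(np.round(u).astype(np.int32)),1)
    return m
def fit(views,pose0):
    # views: list of (pic, mask, boxes)
    ms=[(p,cv2.resize(m.astype(np.uint8),None,fx=S,fy=S,interpolation=cv2.INTER_NEAREST),b) for p,m,b in views]
    def f(q):
        e=0
        for p,m,b in ms:
            r=render(p,b,q); i=(r&m).sum(); e+=1-i/((r|m).sum())
        return e
    best=None
    for _ in range(3):
        q0=pose0 if best is None else best.x
        sim=np.array([q0]+[np.array(q0)+d for d in np.diag([.012,.012,.08])])
        best=minimize(f,q0,method="Nelder-Mead",options=dict(initial_simplex=sim,xatol=1e-4,fatol=1e-5))
    return best.x,best.fun
TRAY=[box(-.13,.13,-.08,.08,0,.044)]
def torch(z): return [box(-.085,.04,-.019,.019,z,z+.04),box(.04,.085,-.023,.023,z-0.000,z+.044)]
LID=[box(-.103,.103,-.173,.173,.048,.066)]
HAN=[box(-.155,-.143,-.05,.05,.052,.064),box(-.149,-.1,-.05,-.04,.053,.063),box(-.149,-.1,.04,.05,.053,.063)]
BODY=[box(-.1,.1,-.17,.17,0,.05)]
TAB=[box(-.143,-.121,s*.115-.005,s*.115+.005,.03,.072) for s in(1,-1)]
def filled(m):
    cs,_=cv2.findContours(m.astype(np.uint8),cv2.RETR_CCOMP,cv2.CHAIN_APPROX_NONE); return m
E
cat > run1.py <<'E'
from fit import *
o=pickle.load(open("m.pkl","rb")); sc,sd=o["scene"],o["side"]
big=lambda L:max(L,key=lambda d:d["mask"].sum())["mask"]
tr=[(sc["p"],sc["torch"][0]["mask"],torch(.066)),(sd["p"],sd["torch"][1]["mask"],torch(.066))]
def fillt(lidm,tm): return cv2.morphologyEx((lidm|tm).astype(np.uint8),cv2.MORPH_CLOSE,np.ones((3,3)))
T=[(sc["p"],sc["empty_tray_in"][0]["mask"],TRAY),(sd["p"],sd["empty_tray_in"][0]["mask"],TRAY)]
C=[(sc["p"],fillt(big(sc["case"]),sc["torch"][0]["mask"]),BODY+LID+HAN+TAB),
   (sd["p"],fillt(sd["lid"][0]["mask"],sd["torch"][1]["mask"]),LID+HAN)]
def ray(p,uv,z):
    d=p["R"].T@np.linalg.solve(p["mtx"],[*uv,1]); c=-p["R"].T@p["t"]; return (c+d*(z-c[2])/d[2])[:2]
res={}
for name,V,z in [("torch",tr,.086),("tray",T,.02),("case",C,.05)]:
    m=V[0][1]; uv=[np.mean(np.nonzero(m)[1]),np.mean(np.nonzero(m)[0])]
    x0=ray(V[0][0],uv,z)
    best=None
    for yaw in ([0,np.pi/2,np.pi,-np.pi/2] if name=="torch" else [0,np.pi/2] if name=="tray" else [0]):
        for dy in(-.3,.3):
            r=fit(V,[*x0,yaw+dy])
            if best is None or r[1]<best[1]: best=r
    res[name]=best[0]
    print(name,x0,best, [fit([v],best[0])[0] for v in V])
    for (p,mm,b),n in zip(V,("scene","side")):
        v=cv2.imread(f"pics/{n}0.png") if name=="torch" else v_[n]
        if name=="torch": v_=globals().get("v_",{})
        r=render(p,b,best[0]); r=cv2.resize(r,(640,480),interpolation=cv2.INTER_AREA)
        cs,_=cv2.findContours(r,cv2.RETR_EXTERNAL,cv2.CHAIN_APPROX_NONE); cv2.drawContours(v,cs,-1,(0,255,0),1); v_[n]=v
for n in v_: cv2.imwrite(f"pics/fit_{n}.png",v_[n])
pickle.dump(res,open("pose.pkl","wb"))
E
python3 run1.py
```

```text
torch [ 0.65729058 -0.03802065] (array([ 0.65930811, -0.0401496 ,  2.08690877]), np.float64(0.18057836421715578)) [array([ 0.65946696, -0.03959076,  2.10483635]), array([ 0.66055025, -0.04263472,  2.08904038])]
tray [ 0.4817648  -0.39503238] (array([ 0.47191398, -0.39319796,  0.03066993]), np.float64(0.030005936679737832)) [array([ 0.47121108, -0.39336707,  0.03339222]), array([ 0.47206687, -0.39434269,  0.02964578])]
case [ 0.65751557 -0.01824322] (array([ 0.64596132, -0.02159811,  0.14846116]), np.float64(0.05718652247420297)) [array([ 0.64614662, -0.02183526,  0.14612751]), array([ 0.64589605, -0.02156498,  0.14857238])]
```

```bash
python3 - <<'E'
import cv2,numpy as np
a=cv2.imread("pics/fit_scene.png")[140:345,110:410]; b=cv2.imread("pics/fit_side.png")[145:345,215:480]
a=cv2.resize(a,(560,383),interpolation=cv2.INTER_CUBIC);b=cv2.resize(b,(507,383),interpolation=cv2.INTER_CUBIC)
cv2.imwrite("pics/f1.png",cv2.resize(a,None,fx=1.4,fy=1.4));cv2.imwrite("pics/f2.png",cv2.resize(b,None,fx=1.5,fy=1.5))
E
```

```text
(no output)
```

View pics/f1.png

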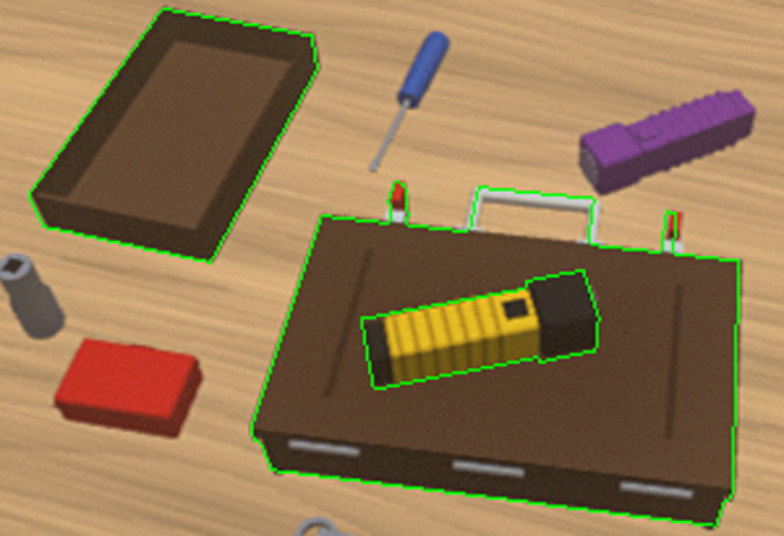

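View pics/f2.png

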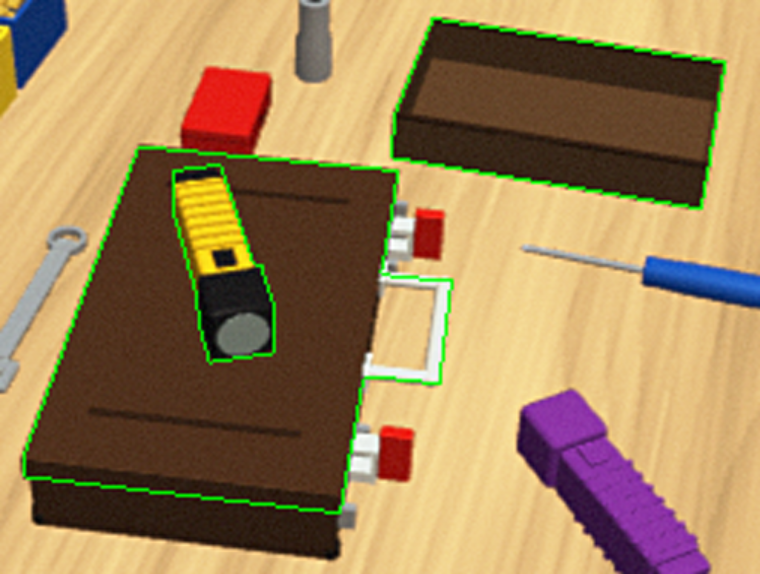

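The fits match both pictures. The fitted poses are case (0.646, -0.022), yaw 8.5°; tray (0.472, -0.393); and yellow torch (0.659, -0.040), yaw 120°. Views agree to about 3 mm. Next I plan the poses, then grasp the torch.

```bash
cat > h.py <<'E'
import numpy as np, cv2, pickle
from scipy.spatial.transform import Rotation as Ro
P=pickle.load(open("pose.pkl","rb"))
def down(a):
    y=np.array([np.cos(a),np.sin(a),0]); z=np.array([0,0,-1.]); return Ro.from_matrix(np.c_[np.cross(y,z),y,z]).as_rotvec()
def inw(n,x,y,z):
    c,s=np.cos(P[n][2]),np.sin(P[n][2]); return np.array([P[n][0]+c*x-s*y,P[n][1]+s*x+c*y,z])
def lidpt(th):
    c,s=np.cos(th),np.sin(th); return inw("case",.1-.249*c+.008*s,0,.05+.249*s+.008*c)
def st(c):
    o=c.observe(); print(round(o["time"],2),np.round(o["position"],4),"F",np.round(o["wrist_force"],1),"w",round(o["grip_width"],4)); return o
E
python3 - <<'E'
from h import *; from station import ctrl
ty=P["torch"][2]; cy=P["case"][2]; tr=P["tray"][2]
for nm,p,angs in [("torch",inw("torch",0,0,.09),[ty+np.pi/2,ty-np.pi/2]),("place",inw("tray",0,0,.029),[tr+np.pi/2,tr-np.pi/2]),
  ("catchL",inw("case",-.132,.115,.06),[cy+np.pi/2,cy-np.pi/2]),("catchR",inw("case",-.132,-.115,.06),[cy+np.pi/2,cy-np.pi/2]),
  ("handle",lidpt(0),[cy,cy+np.pi]),("h60",lidpt(np.pi/3),[cy,cy+np.pi])]:
    for a in angs:
        q=ctrl.solve_ik(p,down(a)); print(nm,np.round(p,3),round(a,2),None if q is None else np.round(q,2))
E
```

```text
torch [ 0.659 -0.04   0.09 ] 3.66 [-0.12  0.53  1.15  0.    1.46  2.51]
torch [ 0.659 -0.04   0.09 ] 0.52 [-0.12  0.53  1.15  0.    1.46 -0.63]
place [ 0.472 -0.393  0.029] 1.6 [-0.75  0.47  1.36 -0.    1.31 -2.36]
place [ 0.472 -0.393  0.029] -1.54 [-0.75  0.47  1.36 -0.    1.31  0.79]
catchL [0.498 0.073 0.06 ] 1.72 [ 0.07  0.15  1.69 -0.    1.3  -1.65]
catchL [0.498 0.073 0.06 ] -1.42 [ 0.07  0.15  1.69 -0.    1.3   1.49]
catchR [ 0.532 -0.155  0.06 ] 1.72 [-0.35  0.28  1.54 -0.    1.32 -2.07]
catchR [ 0.532 -0.155  0.06 ] -1.42 [-0.35  0.28  1.54 -0.    1.32  1.07]
handle [ 0.499 -0.044  0.058] 0.15 [-0.16  0.14  1.7  -0.    1.3  -0.31]
handle [ 0.499 -0.044  0.058] 3.29 [-0.16  0.14  1.7  -0.    1.3   2.83]
h60 [ 0.629 -0.024  0.27 ] 0.15 [-0.1   0.35  1.03 -0.    1.77 -0.25]
h60 [ 0.629 -0.024  0.27 ] 3.29 [-0.1   0.35  1.03 -0.    1.77  2.9 ]
```

```bash
python3 - <<'E'
from h import *; from station import ctrl
a=P["torch"][2]-np.pi/2
p=inw("torch",-.005,0,.20)
ctrl.grip(.075,40)
ctrl.reach(p,down(a)); st(ctrl)
p[2]=.09
print(ctrl.move_l(p,vel=.12,guard=12)); st(ctrl)
ctrl.grip(0.02,40); st(ctrl)
p[2]=.21
ctrl.move_l(p,vel=.15); st(ctrl)
for n in("scene","side"):
    cv2.imwrite(f"pics/{n}2.png",ctrl.camera(n)["color"])
E
```

```text
3.38 [ 0.6617 -0.0457  0.2003] F [-0.1 -0.1  0.7] w 0.0749
False
4.44 [ 0.6624 -0.0446  0.0913] F [0.  0.9 0.1] w 0.0751
4.86 [ 0.6622 -0.0445  0.0908] F [1.1 0.4 3.4] w 0.0377
5.81 [ 0.6612 -0.0444  0.2081] F [-0.3 -0.1 -3. ] w 0.0374
```

View pics/side2.png

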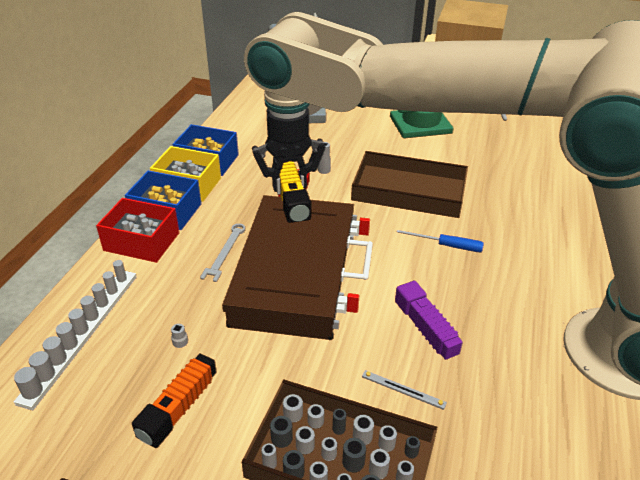

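The torch is held level (side 293,190). Grip width is 37 mm and the weight shows on the wrist. Now I lay it in the tray.

```bash
python3 - <<'E'
from h import *; from station import ctrl
a=P["tray"][2]-np.pi/2
p=inw("tray",-.005,0,.20)
ctrl.reach(p,down(a)); st(ctrl)
p[2]=.06; ctrl.move_l(p,vel=.15)
p[2]=.0285; print(ctrl.move_l(p,vel=.04,guard=6)); o=st(ctrl)
ctrl.grip(.065); st(ctrl)
p[2]=.2; ctrl.move_l(p,vel=.2); st(ctrl)
for n in("scene","side"):
    c=ctrl.camera(n); cv2.imwrite(f"pics/{n}3.png",c["color"])
E
```

```text
7.39 [ 0.4674 -0.3928  0.1999] F [ 0.3  0.8 -2.4] w 0.0376
True
9.21 [ 0.4666 -0.3929  0.0288] F [ 0.2 -0.4  4.7] w 0.0377
9.59 [ 0.4656 -0.3921  0.027 ] F [-0.1 -0.1 -0. ] w 0.0649
10.61 [ 0.4665 -0.3929  0.1983] F [ 0.2  1.2 -0.7] w 0.0646
```

View pics/side3.png

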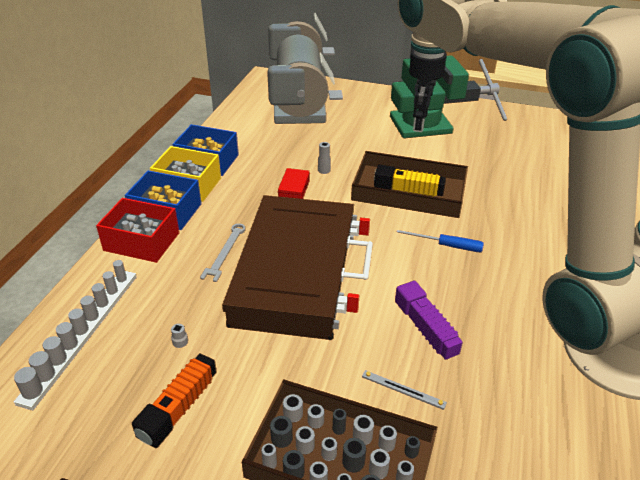

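The torch lies flat in the tray (side 410,180). Next is the right catch, seen at side (365,227).

```bash
cat > catch.py <<'E'
from h import *; from station import ctrl
import sys
s=int(sys.argv[1]); a=P["case"][2]-np.pi/2
ctrl.grip(.045,30)
ctrl.reach(inw("case",-.132,s*.115,.14),down(a))
print(ctrl.move_l(inw("case",-.132,s*.115,.060),vel=.1,guard=12)); st(ctrl)
ctrl.grip(0.0,25); st(ctrl)
print(ctrl.move_l(inw("case",-.132,s*(.115+.029),.060),vel=.05,guard=20)); o=st(ctrl)
d=o["position"]-inw("case",-.132,s*.115,.06); c=P["case"][2]; print("travel y",-np.sin(c)*d[0]+np.cos(c)*d[1])
ctrl.grip(.045)
ctrl.move_l(inw("case",-.132,s*.140,.14),vel=.15); st(ctrl)
E
python3 catch.py -1
```

```text
False
12.99 [ 0.5329 -0.1551  0.0608] F [1.  0.2 0.4] w 0.0452
13.4 [ 0.5328 -0.1549  0.0608] F [-1.   1.8  4.2] w 0.0134
True
13.97 [ 0.5364 -0.1791  0.0607] F [-3.3  4.9  6.7] w 0.0132
travel y -0.024568850004678466
15.06 [ 0.5357 -0.1794  0.139 ] F [-0.  -0.5  0.1] w 0.0455
```

```bash
python3 catch.py 1; python3 - <<'E'
from h import *; from fit import proj,box; from station import ctrl
ctrl.reach(inw("case",-.22,.0,.25),down(P["case"][2]))
for n in("side","scene"):
    c=ctrl.camera(n); v=c["color"].copy()
    for s in(1,-1):
        for t,col in((0,(255,0,0)),(.018,(0,255,255)),(.026,(0,255,0))):
            u=proj(c,inw("case",-.132,s*(.115+t),.072)[None])[0]; cv2.circle(v,tuple(int(round(k*8)) for k in u),8,col,-1,shift=3)
    cv2.imwrite(f"pics/{n}4.png",v); 
    cr=v[190:330,310:400] if n=="side" else v[180:300,200:420]
    cv2.imwrite(f"pics/{n}4c.png",cv2.resize(cr,None,fx=4 if n=="side" else 3.5,fy=4 if n=="side" else 3.5,interpolation=cv2.INTER_CUBIC))
st(ctrl)
E
```

```text
False
17.23 [0.4989 0.0726 0.0607] F [0.  0.9 0.8] w 0.045
17.62 [0.4984 0.0741 0.0608] F [-2.3  6.9  4.1] w 0.0096
False
18.36 [0.4945 0.1004 0.0608] F [-3.  -4.7  5.8] w 0.0099
travel y 0.028059666957922804
19.48 [0.4942 0.0973 0.139 ] F [-0.2  0.3 -0.2] w 0.045
21.24 [ 0.4284 -0.0539  0.2496] F [ 0.6 -0.7  0.5] w 0.0448
```

View pics/side4c.png

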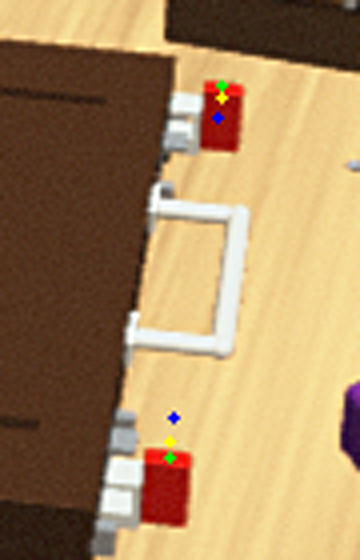

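View pics/scene4c.png

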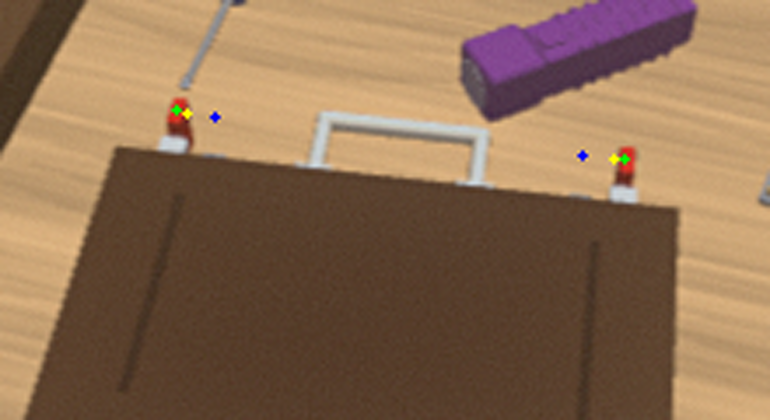

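Both tabs sit on the green fully-open markers in both views: side (365,212) and (352,304), scene (251,212) and (378,225). Next I pinch the handle and raise the lid along its arc.

```bash
python3 - <<'E'
from h import *; from station import ctrl
a=P["case"][2]
ctrl.grip(.04,50)
p=lidpt(0)
q=p.copy(); q[2]=.14; ctrl.reach(q,down(a))
print(ctrl.move_l(p,vel=.1,guard=12)); st(ctrl)
ctrl.grip(0.0,50); st(ctrl)
for d in (8,16): ctrl.move_l(lidpt(np.radians(d)),vel=.06); st(ctrl)
for n in("side",): cv2.imwrite(f"pics/{n}5.png",ctrl.camera(n)["color"])
E
```

```text
False
23.02 [ 0.4991 -0.0437  0.0588] F [-0.1  0.1  0.8] w 0.0402
23.39 [ 0.4985 -0.0438  0.0588] F [-5.2 -0.2  6.3] w 0.0102
24.12 [ 0.5017 -0.0432  0.0928] F [-4.5 -3.8 -3.1] w 0.0103
24.86 [ 0.5097 -0.0421  0.1267] F [-8.5 -3.9 -0. ] w 0.0099
```

View pics/side5.png

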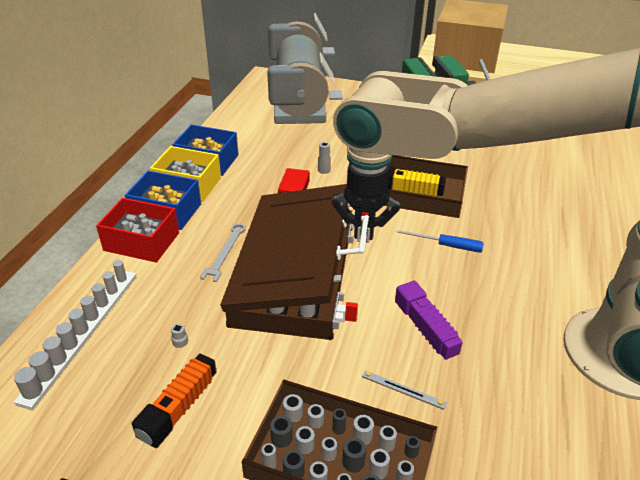

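The lid is rising with the bar in the fingers (side 365,225), and forces are under 10 N. I continue to 60°.

```bash
python3 - <<'E'
from h import *; from station import ctrl
for d in (24,32,40,48,54,60): ctrl.move_l(lidpt(np.radians(d)),vel=.07); st(ctrl)
ctrl.hold(.5); o=st(ctrl)
from fit import proj
d=o["position"]-inw("case",.1,0,.05); c=P["case"][2]
r=-(d[0]*np.cos(c)+d[1]*np.sin(c)); print("lid deg",np.degrees(np.arctan2(d[2],r)-np.arctan2(.008,.249)),np.hypot(r,d[2]),"lat",-d[0]*np.sin(c)+d[1]*np.cos(c))
for n in("side","scene"):
    cam=ctrl.camera(n); v=cam["color"].copy()
    for dd,col in((54,(255,0,0)),(60,(0,255,0)),(66,(0,0,255))):
        th=np.radians(dd); cc,s=np.cos(th),np.sin(th)
        pts=[inw("case",.1-l*cc+h*s,y,.05+l*s+h*cc) for l,y,h in((.203,.173,.016),(.203,-.173,.016))]
        u=proj(cam,np.array(pts)); 
        for k in u: cv2.circle(v,tuple(int(round(j*8)) for j in k),12,col,-1,shift=3)
    cv2.imwrite(f"pics/{n}6.png",v)
E
```

```text
25.56 [ 0.522  -0.0403  0.1592] F [-12.   -4.7   2.1] w 0.0102
26.21 [ 0.5389 -0.0378  0.1904] F [-17.1  -3.2   7. ] w 0.0104
26.86 [ 0.5602 -0.0347  0.2192] F [-17.4  -4.2  11.6] w 0.0103
27.51 [ 0.5856 -0.031   0.2453] F [-16.4  -3.4  15.2] w 0.0099
28.03 [ 0.6065 -0.0278  0.261 ] F [-12.6  -4.   13.2] w 0.0102
28.56 [ 0.6288 -0.0246  0.2742] F [-8.1 -3.3 10.4] w 0.0099
29.06 [ 0.6286 -0.0246  0.2741] F [-8.8 -3.8 10.8] w 0.0101
lid deg 60.474595798499884 0.25306123562631705 lat -0.00042851589882442545
```

View pics/side6.png

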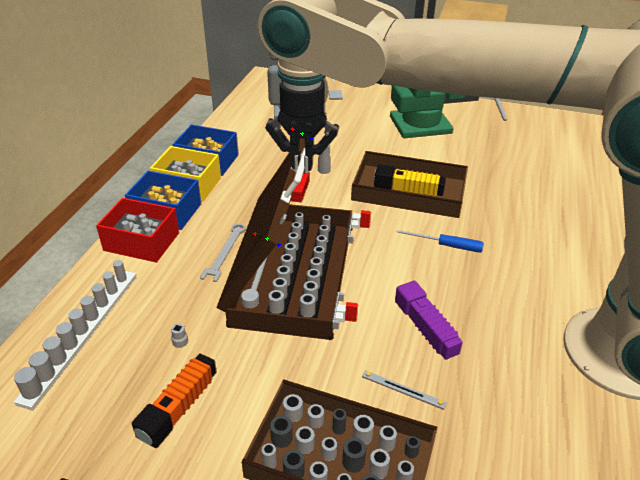

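View pics/scene6.png

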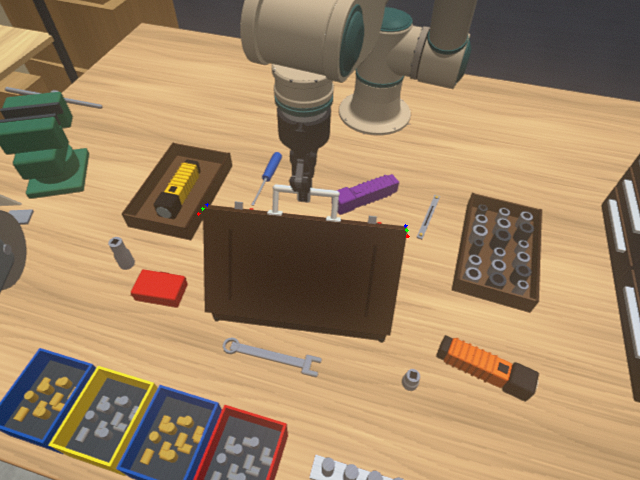

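```bash
cat > chk.py <<'E'
from fit import *; from h import *; from station import ctrl
vs=[]
for n in("scene","side"):
    c=ctrl.camera(n); r=ctrl.silhouettes(c,"torch")
    tgt=proj(c,inw("tray",0,0,.024)[None])[0]
    r=[d for d in r if np.hypot(*(np.array(d["centre"])-tgt))<25]
    print(n,tgt,[(d["score"],np.round(d["centre"])) for d in r])
    if r: vs.append((c,r[0]["mask"],torch(.004)))
x,e=fit(vs,[*inw("tray",0,0,0)[:2],P["tray"][2]]); print(x,e)
t=P["tray"]; d=x[:2]-t[:2]; print("tray frame",np.cos(t[2])*d[0]+np.sin(t[2])*d[1],-np.sin(t[2])*d[0]+np.cos(t[2])*d[1],"dyaw",x[2]-t[2])
a=cv2.imread("pics/side6.png")[90:340,200:400]; cv2.imwrite("pics/s6c.png",cv2.resize(a,(480,600),interpolation=cv2.INTER_CUBIC))
a=cv2.imread("pics/scene6.png")[140:270,110:430]; cv2.imwrite("pics/c6c.png",cv2.resize(a,(800,325),interpolation=cv2.INTER_CUBIC))
E
python3 chk.py
```

```text
scene [179.97916536 187.47143249] [(0.6, array([176., 190.]))]
side [409.99382464 181.9487254 ] [(0.82, array([409., 184.]))]
[ 0.47391448 -0.39583205  0.05943765] 0.17951082864050683
tray frame 0.0019187838982157716 -0.0026941969427569643 dyaw 0.028767714476712822
```

```bash
sleep 1
```

```text
(no output)
```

View pics/s6c.png

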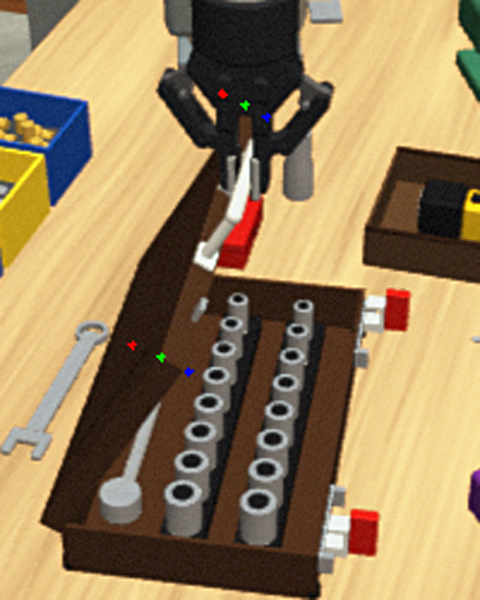

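View pics/c6c.png

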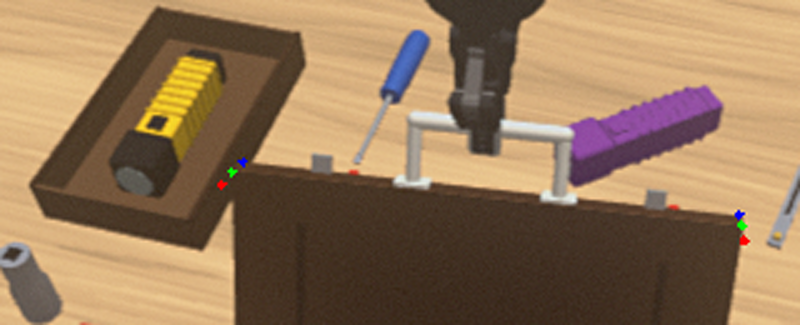

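```bash
python3 - <<'E'
from h import *; from fit import *; from station import ctrl
c=ctrl.camera("scene"); r=ctrl.silhouettes(c,"lid"); print([(d["score"],int(d["mask"].sum())) for d in r])
v=cv2.resize(c["color"][160:350,190:420],None,fx=3.4,fy=3.4,interpolation=cv2.INTER_CUBIC)
m=max(r,key=lambda d:d["mask"].sum())["mask"].astype(np.uint8)
x=P["case"]
for dd in range(50,70,2):
    th=np.radians(dd); cc,s=np.cos(th),np.sin(th)
    B=[]
    for b in LID+HAN:
        l=b[:,0]-.1; h=b[:,2]-.05; q=b.copy(); q[:,0]=.1+l*cc+h*s; q[:,2]=.05-l*s+h*cc; B.append(q)
    R=cv2.resize(render(c,B,x),(640,480),interpolation=cv2.INTER_NEAREST)
    sel=slice(0,300)
    print(dd,round((R&m)[sel].sum()/(R|m)[sel].sum(),4))
    if dd in(56,60,64):
        cs,_=cv2.findContours(cv2.resize(R[160:350,190:420],None,fx=3.4,fy=3.4),cv2.RETR_LIST,cv2.CHAIN_APPROX_NONE); cv2.drawContours(v,cs,-1,{56:(255,0,0),60:(0,255,0),64:(0,0,255)}[dd],1)
cv2.imwrite("pics/ang.png",v)
E
```

```text
[(0.68, 22043), (0.56, 2941)]
50 0.8911
52 0.9018
54 0.9149
56 0.9306
58 0.947
60 0.9549
62 0.9399
64 0.9142
66 0.8834
68 0.8494
```

View pics/ang.png

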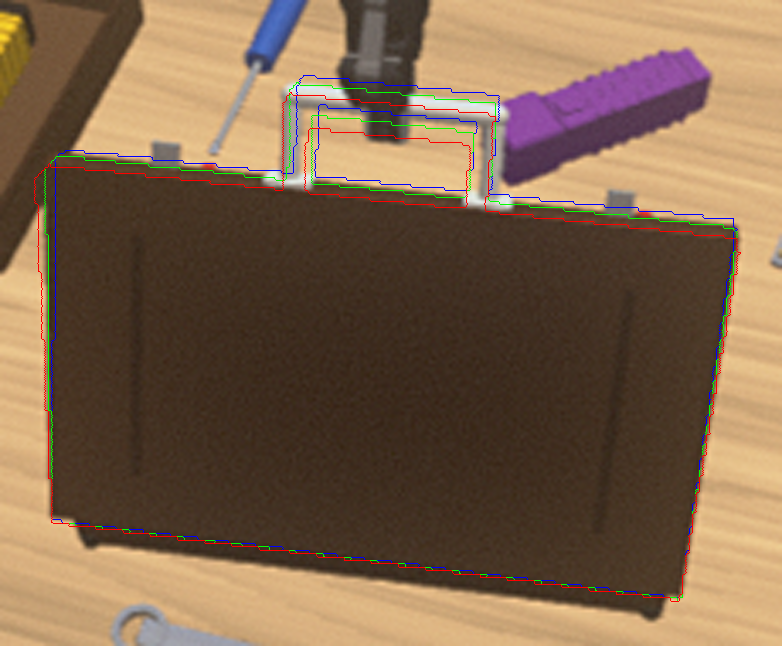

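The 60° outline fits the lid and handle best (overlap 0.955), which agrees with the arm's 60.5°. Torch fit is within 3 mm of the tray's middle, and the bench items are unmoved. Handing in.

```bash
python3 - <<'E'
from h import *; from station import ctrl
st(ctrl); print(ctrl.job_done())
E
```

```text
29.46 [ 0.6286 -0.0246  0.2741] F [-9.  -3.  10.2] w 0.0099
the job is handed in; nothing more can be done
None
```

I laid the yellow torch in the empty tray and slid both red-tabbed catches outwards. Then I raised the lid by its handle to 60 degrees and handed the job in at 29.5 s, with the fingers still holding it.

Last checks:
- **Lid:** the arm's position gives 60.5°, and the outline fitted to the scene picture is best at 60°. The wrist force is a steady 14 N or so.
- **Torch:** it was released in the tray, about 3 mm from the middle. The overlap with its outline was only moderate, much as it was when the torch lay on the lid.
- **Catches:** in both views the tabs sat at the fully open marks. The right catch's guarded push stopped early, at 24.6 mm of finger travel out of 26 mm, but the pictures show it fully open within what they can resolve.
- **Other things:** by eye in the pictures, nothing else on the bench moved; I did not measure it.

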